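Snap down the four clips of the test-tile box on the banding wheel

TASK

The snap-lock box of test tiles on the banding wheel has its lid on, but its four side clips are still sticking out. Flip all four clips down, one after another, until each hangs flat against its side of the box.

Things in the scene. Friction and masses are not known exactly. Their poses are not given: they have to be found in the camera images.
- clip_near_end (a point): Clip on the robot's side of the white snap-lock box with grey lid (140 near-far x 110 x 80 mm high, lid top z 140 mm, turned up to 35 deg) on a round iron wheel (250 mm across, 60 high); both fixed. Clip: white plate 44 wide, 34 long, 4 mm thick, hinged at the lid's edge 77 mm from the box's centre, hinge z 132 mm. The point is the middle of its free end, inner face.
- clip_left_end (a point): Same clip on the left (+y) side of that box, hinge 62 mm from the box's centre. All four points: z axis runs along the clip from free end to hinge (hinge line = point + 34 mm z); y axis lies along the hinge; up x y axis is the level direction out of the box. Clip down: z axis points straight up. At the start z leans 75 to 108 deg from vertical: the clip sticks out about level.
- clip_far_end (a point): Same clip on the far side, hinge 77 mm from the box's centre; axes as for the left one. All four hinges are stiff: a clip stays where it is left and takes about 1.2 N at its free end (0.04 N m); no spring or click. A stop ends its travel when it hangs vertical.
- clip_right_end (a point): Same clip on the right (-y) side, hinge 62 mm from the box's centre; axes as for the left one. When down, each clip's outer face stands 4 mm out from its hinge line, with a 1.5 mm lip along the last 4 mm.

How it is judged:
At the end, for the whole second after the job is handed in: All four clips of the box on the wheel hang down along its sides, each within 15 degrees of vertical, and stay there (angle between each of clip_near_end, clip_left_end, clip_far_end, clip_right_end's own z axis and vertical below 0.26 rad); the robot touches nothing.
It also fails if it takes over 48 s, if anything falls off the work surface, if the arm or the gripper's body presses on something with over 40 N, if the wrist force passes 120 N, or if a joint passes its speed limit or range.

ROBOT

A 6-joint arm with a two-finger parallel gripper is mounted at the origin on the work surface. World frame = base frame: x ahead of the robot, y to its left, z up, the work surface at z = 0. Lengths are in m, angles in rad, forces in N, time in s.
With the tool pointing down it reaches from about 0.3 to 0.85 m from the base axis. Payload 5.4 kg.
Tool frame: the origin (TCP) lies midway between the tips of the shut fingers; the grasp point (between the pads) lies 19 mm behind it (robot.grasp_offset is the distance from the TCP to the grasp point, in m); z points along the fingers, y is the line along which they close (so a half turn about z gives the same grasp; the last joint's range is limited). The gripper opens to 85 mm and grips with 20 to 120 N. Pads are 22 mm wide; open, the fingers measure 114 mm over their backs; the gripper's body (76 mm by 85 mm) begins 54 mm behind the grasp point. The pads swing forward as they close: fully open they stand 13 mm farther back than shut.
Start: joints at [-1.391, 0.158, 1.597, -0, 1.386, -0.21], TCP at [0.218, -0.532, 0.209] pointing down, gripper open.
Joint ranges: [-2.91, 2.91], [-0.94, 2.29], [0.18, 2.7], [-1.29, 4.43], [0.17, 2.64], [-3, 3]. Speed limits (rad/s): [2.57, 2.57, 3.14, 3.14, 3.14, 3.14].

INTERFACE

Orientations are given as a rotation vector (axis times angle).
In Python, from rig import robot gives the robot as it stands.
- The arm moves only by the tool step_arm, never from a script. Its argument "deltas" is a list of rows, each an object of numbers: "fingers": the finger opening in m, from 0 to 0.0854; "x", "y", "z": the shift along the tool's x, y, z in m; "ax", "ay", "az": the turn, a rotation vector about the tool's x, y, z in rad. A call has 1 to 12 rows; each row is the pose to reach, as a shift and turn from the pose commanded when the call began, along the tool's axes at that moment; what a row does not reach only later rows make up. A row lasts 1/8 s, in which the tool goes at most 62.5 mm and 10.7 degrees, less where a joint would pass 70% of its speed; a pose out of reach is approached as far as the arm can. A call with a gripper value outside its range is refused whole. The fingers move at their own pace and stop on an object; the grip force is fixed at half the most. Time passes only in rows, so rows that repeat a pose let the fingers close. It gives the time, the measured TCP pose, the force, the opening and the grip force at its end, in the units of the state.
- robot.sense(): the state, without advancing time (a new reading comes with each control period).
- robot.read_camera(name): name is "side" or "top" or "wrist"; returns (picture, depth): 384x512x3 uint8, red, green, blue; 384x512 float32, m along the optical axis (not along the pixel's ray), 0 where there is no reading.
- robot.calibration(name): a dict with "K" (3x3 intrinsics, pixels), "dist_coeffs" ([k1, k2, p1, p2, k3] as OpenCV has them; the pictures are not rectified), "rvec" (rotation vector, rad) and "tvec" (3), from world to camera coordinates, as OpenCV has them; the wrist camera has in their place "mount" (4x4, takes a point from camera to tool coordinates, whose origin is the TCP and whose axes are the flange's). Camera axes: x right, y down, z forward; pixel columns grow to the right and rows downward; lengths in m; the calibration is good to about 2 mm. A picture is of the moment at which its call begins: read the wrist's pose just before it. calibration takes no time and is no camera call.
- robot.finish_job(): hands the job in; it is judged then, once.
Trained networks look in the newest picture that a camera, given by its name, has taken for a name from the list of things; names that differ only in an ending like _2 or _b are one class to them, and where a whole thing is asked for, a point or a joint stands for the part that bears it (a point fixed in the world has none). Each returns a list of dicts, best first, with "score" (0 to 1); they miss things now and then, are a little off and sometimes report something else, mostly with a low value. They report only what shows in the picture. A call takes as long as a camera call.
- robot.recognise(camera, target): "point" ([x, y, z] in m, in the coordinates of the camera as it stood for that picture, good to about 4 mm: the middle of the surface that is visible of it).
- robot.mark_of(camera, target): "point" ([x, y, z] in m, in the coordinates of the camera as it stood for that picture, good to about 4 mm: a listed point, or the origin of a listed thing).
The state is a dict: "clock": time; "q": joint angles; "qd": joint speeds; "effort": joint torques, N m; "position": TCP position; "orientation": TCP orientation; "ft_force": force on the tool from outside, world axes, zero at the start; "wrist_torque": the same for the moment, N m; "finger_gap": finger opening in m; "grasp_force": force on a finger pad.
Only numpy, scipy, OpenCV 4.12 (cv2) and the standard library are available. Lean on these libraries where they do the work, as an engineer would, in place of code of your own. Each camera call takes 0.05 s, during which the arm holds its last target. There are 200 camera calls.

## Working session

There is one attempt and no reset: what is moved stays moved. The work goes in short steps, Python scripts to look and compute and a tool call to move; the robot and the scene stay as the last step left them, time stands still between calls to the robot, and variables do not carry over. Pictures are saved under pics/ and viewed, at most 10 in all, crops included, and the job is handed in when it is done.

Besides the shell and the picture viewer there is one more tool, called after ">>>" as a command line: name --argument value ..., lists and objects as JSON in quotes. step_arm: Moves the arm, as the interface text tells. Its arguments: {"type":"object","properties":{"deltas":{"type":"array","items":{"type":"object","properties":{"fingers":{"type":"number"},"x":{"type":"number"},"y":{"type":"number"},"z":{"type":"number"},"ax":{"type":"number"},"ay":{"type":"number"},"az":{"type":"number"}}}}},"required":["deltas"]}

```bash
mkdir -p pics
cat > h.py <<'E'
import numpy as np, cv2
from scipy.spatial.transform import Rotation as R
from rig import robot
def c2w(cam,p,s=None):
    c=robot.calibration(cam); p=np.asarray(p)
    if cam=='wrist':
        s=s or robot.sense(); M=np.array(c['mount']); p=p@M[:3,:3].T+M[:3,3]
        return p@R.from_rotvec(s['orientation']).as_matrix().T+np.array(s['position'])
    Rm=cv2.Rodrigues(np.array(c['rvec'],float))[0]
    return (p-np.ravel(c['tvec']))@Rm
def cloud(cam,d,s=None):
    c=robot.calibration(cam); v,u=np.nonzero(d>0)
    n=cv2.undistortPoints(np.stack([u,v],1).astype(np.float64)[:,None],np.array(c['K'],float),np.array(c['dist_coeffs'],float))[:,0]
    z=d[v,u]; return c2w(cam,np.c_[n*z[:,None],z],s),u,v
E
python3 - <<'E'
from h import *
ims=[]
for cam in ['side','top']:
    im,d=robot.read_camera(cam); ims.append(im); np.savez(f'{cam}.npz',im=im,d=d)
    for t in ['near','left','far','right']:
        r=robot.mark_of(cam,f'clip_{t}_end')
        print(cam,t,[(round(x['score'],2),c2w(cam,x['point']).round(3).tolist()) for x in r[:3]])
im=cv2.resize(np.hstack(ims),(800,300)); cv2.imwrite('pics/a.png',im[...,::-1])
s=robot.sense();print(s)
d=np.load('top.npz')['d'];P,u,v=cloud('top',d)
m=(abs(P[:,2]-.14)<.006)&(P[:,0]>.3);print(m.sum(),cv2.minAreaRect(P[m,:2].astype(np.float32)),P[m].mean(0))
E
```

```text
side near [(0.72, [0.452, -0.027, 0.127])]
side left [(0.93, [0.599, -0.005, 0.138])]
side far [(0.83, [0.634, -0.149, 0.141])]
side right [(0.75, [0.493, -0.165, 0.14])]
top near [(0.76, [0.45, -0.024, 0.124])]
top left [(0.68, [0.599, -0.005, 0.139])]
top far [(0.86, [0.634, -0.145, 0.14]), (0.44, [0.597, -0.006, 0.14])]
top right [(0.82, [0.496, -0.162, 0.143])]
{'clock': 0.5, 'q': array([-1.39106438e+00,  1.58451229e-01,  1.59706639e+00, -1.60563898e-05,
        1.38620817e+00, -2.10091632e-01]), 'qd': array([ 0.00114907, -0.00067824, -0.0002692 , -0.00143331,  0.00065372,
       -0.0013312 ]), 'effort': array([-3.99405762e-04, -3.95643318e+01, -3.31387424e+01, -3.50048631e-04,
        1.62664714e-03, -1.14235866e-05]), 'position': array([ 0.21848442, -0.53181396,  0.20903705]), 'orientation': array([-3.08197410e+00, -6.08442362e-01,  2.16143333e-05]), 'ft_force': array([-0.33040665,  0.4716583 ,  0.22185059]), 'wrist_torque': array([-0.01098412, -0.0128661 , -0.01789083]), 'grasp_force': 0.0, 'finger_gap': 0.08526166632349017}
7038 ((0.5423532128334045, -0.08465878665447235), (0.18260221183300018, 0.18497589230537415), 13.183350563049316) [ 0.54507386 -0.08610791  0.13924324]
```

View pics/a.png

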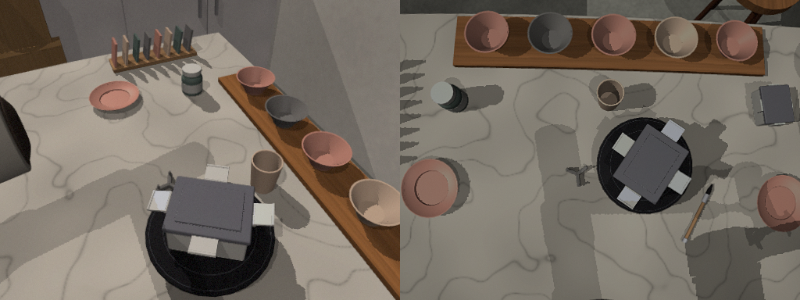

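Side view: the box sits on the black wheel with four white clips sticking out. In the top view, the near clip is at px (630,188), left (622,145), far (673,130) and right (680,185), with a cup at (610,95). Next I refine the box pose from the grey lid.

Run:
```python
from h import *
for cam in ['top','side']:
    f=np.load(cam+'.npz');P,u,v=cloud(cam,f['d']);g=f['im'][v,u].astype(int).mean(1)
    near=np.hypot(P[:,0]-.545,P[:,1]+.085)<.13
    m=near&(abs(P[:,2]-.14)<.008)&(g<125)
    r=cv2.minAreaRect(P[m,:2].astype(np.float32));print(cam,m.sum(),r,P[m,2].mean(),np.percentile(g[near&(P[:,2]>.12)],[5,50,80,95]))
    m=(P[:,2]>.03)&(np.hypot(P[:,0]-.545,P[:,1]+.085)<.25)&(np.hypot(P[:,0]-.545,P[:,1]+.085)>.135)
    for k in sorted(set(map(tuple,(P[m,:2]//.03).astype(int)))):
        q=P[m][(P[m,:2]//.03).astype(int).__eq__(k).all(1)]
        if len(q)>15: print(np.array(k)*.03,len(q),q[:,2].max().round(3))
s=robot.sense();print(R.from_rotvec(s['orientation']).as_matrix().round(3))
```

```text
top 5525 ((0.5421643853187561, -0.08365708589553833), (0.18272286653518677, 0.18682505190372467), 13.091029167175293) 0.13940189057162808 [ 68.33333333  78.66666667 143.66666667 150.33333333]
[ 0.69 -0.03] 72 0.088
[0.69 0.  ] 88 0.088
[0.69 0.03] 44 0.087
[ 0.72 -0.03] 161 0.087
[0.72 0.  ] 30 0.081
[0.72 0.03] 83 0.088
[ 0.75 -0.03] 55 0.087
[0.75 0.  ] 151 0.088
side 8207 ((0.5431426167488098, -0.08604074269533157), (0.18369778990745544, 0.1850159615278244), 12.995367050170898) 0.14019437868143866 [ 67.  93. 169. 187.]
[ 0.69 -0.03] 434 0.088
[0.69 0.  ] 148 0.087
[0.69 0.03] 93 0.087
[ 0.72 -0.03] 188 0.088
[0.72 0.  ] 86 0.087
[0.72 0.03] 342 0.088
[ 0.75 -0.03] 42 0.088
[0.75 0.  ] 277 0.088
[[ 0.925  0.38  -0.   ]
 [ 0.38  -0.925  0.   ]
 [ 0.    -0.    -1.   ]]
```

Run:
```python
from h import *
C=[]
for cam in ['top','side']:
    f=np.load(cam+'.npz');P,u,v=cloud(cam,f['d']);g=f['im'][v,u].astype(int).mean(1)
    m=(np.hypot(P[:,0]-.545,P[:,1]+.085)<.11)&(abs(P[:,2]-.14)<.006)&(g<115)
    I=np.zeros((300,300),np.uint8);ij=((P[m,:2]-[.395,-.235])*1000).astype(int);I[ij[:,0],ij[:,1]]=255
    I=cv2.morphologyEx(I,cv2.MORPH_CLOSE,np.ones((7,7)));I=cv2.morphologyEx(I,cv2.MORPH_OPEN,cv2.getStructuringElement(cv2.MORPH_ELLIPSE,(65,65)))
    q=np.argwhere(I>0).astype(np.float32);r=cv2.minAreaRect(q);print(cam,np.array(r[0])/1000+[.395,-.235],r[1:])
    cv2.imwrite('pics/m.png',I)
```

```text
top [ 0.54203371 -0.08560469] ((118.13386535644531, 148.15310668945312), 57.65255355834961)
side [ 0.54251579 -0.08730052] ((116.39463806152344, 148.97645568847656), 57.17145919799805)
```

>>> step_arm --deltas '[{"x": 0.04, "y": -0.024, "az": -0.1, "fingers": 0}, {"x": 0.08, "y": -0.048, "az": -0.2, "fingers": 0}, {"x": 0.125, "y": -0.075, "az": -0.3, "fingers": 0}, {"x": 0.17, "y": -0.102, "az": -0.4, "fingers": 0}, {"x": 0.215, "y": -0.13, "az": -0.5, "fingers": 0}, {"x": 0.26, "y": -0.156, "az": -0.605, "fingers": 0}, {"x": 0.3, "y": -0.18, "az": -0.605, "fingers": 0}, {"x": 0.345, "y": -0.207, "az": -0.605, "fingers": 0}, {"x": 0.389, "y": -0.234, "z": 0.01, "az": -0.605, "fingers": 0}, {"x": 0.389, "y": -0.234, "z": 0.037, "az": -0.605, "fingers": 0}, {"x": 0.389, "y": -0.234, "z": 0.037, "az": -0.605, "fingers": 0}]'

```text
schema error: expected keys fingers, x, y, z, ax, ay, az
```

```bash
cat >> h.py <<'E'
C=np.array([.543,-.0858]);th=np.radians(57)
def box(p): d=np.asarray(p)[:2]-C; return [round(1000*(d@[np.cos(th),np.sin(th)]),1),round(1000*(d@[np.sin(th),-np.cos(th)]),1),round(1000*p[2],1)]
def st():
    s=robot.sense(); m=R.from_rotvec(s['orientation']).as_matrix(); print(s['clock'],box(s['position']),np.degrees(np.arctan2(m[1,0],m[0,0])).round(2),s['ft_force'],s['finger_gap'])
E
python3 - <<'E'
from h import *
st()
im,d=robot.read_camera('side');cv2.imwrite('pics/b.png',im[...,::-1])
E
```

```text
0.5 [np.float64(-550.8), np.float64(-29.2), np.float64(209.0)] 22.34 [-0.33040665  0.4716583   0.22185059] 0.08526166632349017
```

View pics/b.png

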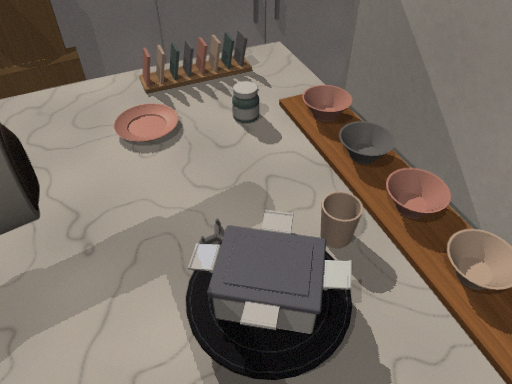

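The call was refused because every row needs all the keys. The picture is unchanged: four clips out, the right one at px (262,315).

>>> step_arm --deltas '[{"x": 0.04, "y": -0.024, "z": 0, "ax": 0, "ay": 0, "az": -0.1, "fingers": 0}, {"x": 0.08, "y": -0.048, "z": 0, "ax": 0, "ay": 0, "az": -0.2, "fingers": 0}, {"x": 0.125, "y": -0.075, "z": 0, "ax": 0, "ay": 0, "az": -0.3, "fingers": 0}, {"x": 0.17, "y": -0.102, "z": 0, "ax": 0, "ay": 0, "az": -0.4, "fingers": 0}, {"x": 0.215, "y": -0.13, "z": 0, "ax": 0, "ay": 0, "az": -0.5, "fingers": 0}, {"x": 0.26, "y": -0.156, "z": 0, "ax": 0, "ay": 0, "az": -0.605, "fingers": 0}, {"x": 0.3, "y": -0.18, "z": 0, "ax": 0, "ay": 0, "az": -0.605, "fingers": 0}, {"x": 0.345, "y": -0.207, "z": 0, "ax": 0, "ay": 0, "az": -0.605, "fingers": 0}, {"x": 0.389, "y": -0.234, "z": 0.01, "ax": 0, "ay": 0, "az": -0.605, "fingers": 0}, {"x": 0.389, "y": -0.234, "z": 0.037, "ax": 0, "ay": 0, "az": -0.605, "fingers": 0}, {"x": 0.389, "y": -0.234, "z": 0.037, "ax": 0, "ay": 0, "az": -0.605, "fingers": 0}]'

```text
clock: 1.92
position: [0.4881, -0.1662, 0.1701]
orientation: [-2.756, -1.499, 0.004]
ft_force: [0.1, -0.0, -0.2]
finger_gap: -0.0
grasp_force: 0.0
```

Run:
```python
from h import *
st()
im,d=robot.read_camera('side');cv2.imwrite('pics/c.png',im[100:,100:450,::-1])
```

```text
1.925 [np.float64(-97.4), np.float64(-2.3), np.float64(170.1)] 57.06 [ 0.11400541 -0.00925913 -0.20375871] -1.5071119123684216e-05
```

View pics/c.png

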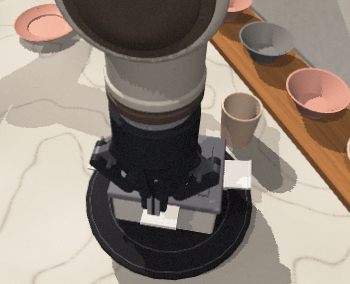

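The shut fingers stand over the right clip, near px (160,205) in the crop. Next is the arc on that clip.

>>> step_arm --deltas '[{"x": 0, "y": 0, "z": 0.026, "ax": 0, "ay": 0, "az": 0, "fingers": 0}, {"x": 0, "y": 0, "z": 0.036, "ax": 0, "ay": 0, "az": 0, "fingers": 0}, {"x": 0, "y": 0, "z": 0.045, "ax": 0, "ay": 0, "az": 0, "fingers": 0}, {"x": 0.003, "y": 0, "z": 0.053, "ax": 0, "ay": 0, "az": 0, "fingers": 0}, {"x": 0.009, "y": 0, "z": 0.06, "ax": 0, "ay": 0, "az": 0, "fingers": 0}, {"x": 0.015, "y": 0, "z": 0.063, "ax": 0, "ay": 0, "az": 0, "fingers": 0}, {"x": 0.0195, "y": 0, "z": 0.065, "ax": 0, "ay": 0, "az": 0, "fingers": 0}, {"x": 0.0195, "y": 0, "z": 0.065, "ax": 0, "ay": 0, "az": 0, "fingers": 0}, {"x": 0.0195, "y": 0, "z": 0.065, "ax": 0, "ay": 0, "az": 0, "fingers": 0}]'

```text
clock: 3.1
position: [0.5001, -0.1519, 0.1074]
orientation: [2.759, 1.499, -0.002]
ft_force: [-1.7, -4.4, 2.1]
finger_gap: -0.0002
grasp_force: 2.1
```

Run:
```python
from h import *
st()
im,d=robot.read_camera('side');cv2.imwrite('pics/d.png',cv2.resize(im[230:360,180:350,::-1],None,fx=3,fy=3))
```

```text
3.1 [np.float64(-78.8), np.float64(0.0), np.float64(107.4)] 57.02 [-1.66255299 -4.36923996  2.13920455] -0.00021131287504570098
```

View pics/d.png

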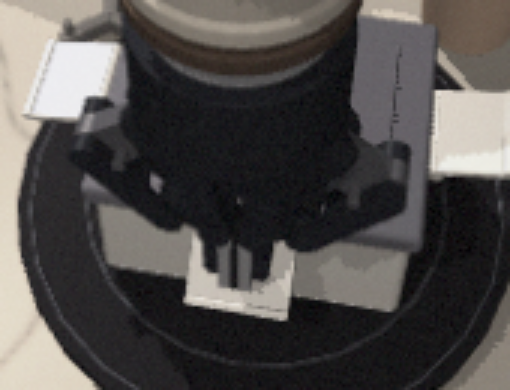

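The clip is folded nearly flat: a white plate behind the finger at px (240,280). I'll press a little further and watch the force.

>>> step_arm --deltas '[{"x": 0.002, "y": 0, "z": 0, "ax": 0, "ay": 0, "az": 0, "fingers": 0}, {"x": 0.002, "y": 0, "z": 0, "ax": 0, "ay": 0, "az": 0, "fingers": 0}, {"x": 0.002, "y": 0, "z": 0, "ax": 0, "ay": 0, "az": 0, "fingers": 0}]'

```text
clock: 3.52
position: [0.5006, -0.1512, 0.1075]
orientation: [2.759, 1.498, -0.005]
ft_force: [-5.3, -7.7, 2.9]
finger_gap: 0.0004
grasp_force: 4.2
```

Force jumped while the travel stalled, so it's at the stop. Next, the near clip.

>>> step_arm --deltas '[{"x": -0.012, "y": 0, "z": 0, "ax": 0, "ay": 0, "az": 0, "fingers": 0}, {"x": -0.02, "y": 0, "z": -0.03, "ax": 0, "ay": 0, "az": 0, "fingers": 0}, {"x": -0.02, "y": 0, "z": -0.067, "ax": 0, "ay": 0, "az": 0, "fingers": 0}, {"x": 0.005, "y": -0.04, "z": -0.067, "ax": 0, "ay": 0, "az": 0, "fingers": 0}, {"x": 0.04, "y": -0.08, "z": -0.067, "ax": 0, "ay": 0, "az": 0, "fingers": 0}, {"x": 0.0765, "y": -0.1165, "z": -0.065, "ax": 0, "ay": 0, "az": 0, "fingers": 0}, {"x": 0.0765, "y": -0.1165, "z": -0.065, "ax": 0, "ay": 0, "az": 0, "fingers": 0}]'

```text
clock: 4.4
position: [0.444, -0.0189, 0.1715]
orientation: [-2.756, -1.504, -0.001]
ft_force: [1.0, -0.7, 0.0]
finger_gap: 0.0002
grasp_force: 0.0
```

>>> step_arm --deltas '[{"x": 0, "y": 0, "z": 0.026, "ax": 0, "ay": 0, "az": 0, "fingers": 0}, {"x": 0, "y": 0, "z": 0.036, "ax": 0, "ay": 0, "az": 0, "fingers": 0}, {"x": 0, "y": 0, "z": 0.045, "ax": 0, "ay": 0, "az": 0, "fingers": 0}, {"x": 0, "y": 0.003, "z": 0.053, "ax": 0, "ay": 0, "az": 0, "fingers": 0}, {"x": 0, "y": 0.009, "z": 0.06, "ax": 0, "ay": 0, "az": 0, "fingers": 0}, {"x": 0, "y": 0.015, "z": 0.063, "ax": 0, "ay": 0, "az": 0, "fingers": 0}, {"x": 0, "y": 0.0195, "z": 0.065, "ax": 0, "ay": 0, "az": 0, "fingers": 0}, {"x": 0, "y": 0.0195, "z": 0.065, "ax": 0, "ay": 0, "az": 0, "fingers": 0}, {"x": 0, "y": 0.0195, "z": 0.065, "ax": 0, "ay": 0, "az": 0, "fingers": 0}]'

```text
clock: 5.52
position: [0.4619, -0.0328, 0.1073]
orientation: [2.76, 1.499, 0.001]
ft_force: [0.1, 0.5, 0.3]
finger_gap: -0.0003
grasp_force: 0.0
```

Run:
```python
from h import *
st()
im,d=robot.read_camera('side');cv2.imwrite('pics/e.png',cv2.resize(im[200:360,160:370,::-1],None,fx=3,fy=3))
```

```text
5.525 [np.float64(0.3), np.float64(-96.9), np.float64(107.3)] 57.0 [0.14614793 0.54536295 0.26754094] -0.00025592467691132814
```

View pics/e.png

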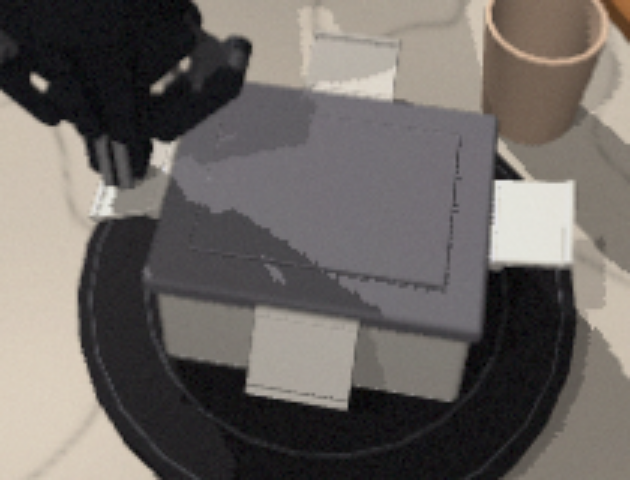

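The right clip hangs flat (px 300,360). The near clip (px 130,195) is partly out, and the shut fingers look thinner than I assumed. I'll push further in.

>>> step_arm --deltas '[{"x": 0, "y": 0.003, "z": 0, "ax": 0, "ay": 0, "az": 0, "fingers": 0}, {"x": 0, "y": 0.003, "z": 0, "ax": 0, "ay": 0, "az": 0, "fingers": 0}, {"x": 0, "y": 0.003, "z": 0, "ax": 0, "ay": 0, "az": 0, "fingers": 0}]'

```text
clock: 5.95
position: [0.4635, -0.0339, 0.107]
orientation: [-2.76, -1.499, 0.001]
ft_force: [-3.5, 2.5, 2.4]
finger_gap: 0.0001
grasp_force: 2.0
```

>>> step_arm --deltas '[{"x": 0, "y": 0.003, "z": 0, "ax": 0, "ay": 0, "az": 0, "fingers": 0}, {"x": 0, "y": 0.003, "z": 0, "ax": 0, "ay": 0, "az": 0, "fingers": 0}, {"x": 0, "y": 0.003, "z": 0, "ax": 0, "ay": 0, "az": 0, "fingers": 0}]'

```text
clock: 6.32
position: [0.4656, -0.0353, 0.1066]
orientation: [-2.759, -1.498, 0.002]
ft_force: [-4.6, 3.3, 1.5]
finger_gap: -0.0004
grasp_force: 2.4
```

Run:
```python
from h import *
st()
im,d=robot.read_camera('side')
for t in ['near','right']:
    r=robot.mark_of('side',f'clip_{t}_end');print(t,[(round(x['score'],2),box(c2w('side',x['point']))) for x in r[:2]])
```

```text
6.325 [np.float64(0.2), np.float64(-92.4), np.float64(106.6)] 57.0 [-4.60902385  3.28355861  1.50135639] -0.0004371550869194827
near [(0.62, [np.float64(2.6), np.float64(-100.9), np.float64(110.2)])]
right [(0.57, [np.float64(-88.1), np.float64(-0.2), np.float64(114.6)])]
```

Run:
```python
from h import *
for cam in ['side','top']:
    im,d=robot.read_camera(cam);s=robot.sense();P,u,v=cloud(cam,d)
    B=np.array([[np.cos(th),np.sin(th)],[np.sin(th),-np.cos(th)]]);q=(P[:,:2]-C)@B.T*1000;z=P[:,2]*1000
    for n,o,w in [('right',-q[:,0]-62,q[:,1]),('near',-q[:,1]-77,q[:,0])]:
        print(cam,n)
        for lo in range(-8,48,4):
            m=(abs(w)<20)&(o>=lo)&(o<lo+4)&(z>55)&(z<150)
            if m.sum()>3: print(lo,m.sum(),np.percentile(z[m],[5,50,95]).round(0))
```

```text
side right
-8 115 [136. 138. 139.]
-4 99 [135. 136. 138.]
0 129 [ 60. 135. 137.]
4 211 [ 60. 131. 134.]
8 220 [ 60. 127. 131.]
12 210 [ 60. 124. 128.]
16 212 [ 60. 120. 123.]
20 213 [ 60. 117. 120.]
24 185 [ 60. 115. 117.]
28 91 [60. 61. 63.]
32 86 [60. 61. 63.]
36 82 [59. 61. 63.]
40 94 [60. 61. 63.]
44 95 [60. 61. 63.]
side near
-8 58 [138. 139. 140.]
-4 58 [135. 136. 138.]
0 72 [135. 136. 148.]
4 39 [131. 135. 147.]
8 42 [129. 137. 148.]
12 56 [ 60. 127. 146.]
16 102 [ 60.  62. 146.]
20 96 [ 59.  61. 144.]
24 97 [ 60.  63. 146.]
28 65 [ 60.  61. 136.]
32 50 [59. 61. 62.]
36 45 [59. 61. 62.]
40 44 [59. 61. 62.]
44 21 [59. 60. 62.]
top right
-8 38 [136. 138. 140.]
-4 34 [133. 136. 138.]
0 32 [133. 135. 137.]
4 30 [131. 133. 135.]
8 23 [127. 129. 131.]
12 23 [123. 125. 128.]
16 23 [119. 121. 124.]
20 21 [116. 118. 119.]
24 19 [114. 115. 118.]
44 11 [59. 60. 62.]
top near
```

Run:
```python
from h import *
c=robot.calibration('side')
print(cv2.projectPoints(np.array([[.5001,-.1519,.1074],[.5001,-.1519,.1274],[.4656,-.0353,.1066]]),np.array(c['rvec'],float),np.array(c['tvec'],float),np.array(c['K'],float),np.array(c['dist_coeffs'],float))[0].round(1).tolist())
im,d=robot.read_camera('side');P,u,v=cloud('side',d)
cv2.imwrite('pics/f.png',cv2.resize(im[190:320,150:290,::-1],None,fx=4,fy=4))
r=robot.read_camera('wrist')[0];cv2.imwrite('pics/w.png',r[...,::-1])
```

```text
[[[258.9, 328.1]], [[258.9, 320.8]], [[205.6, 267.3]]]
```

View pics/f.png

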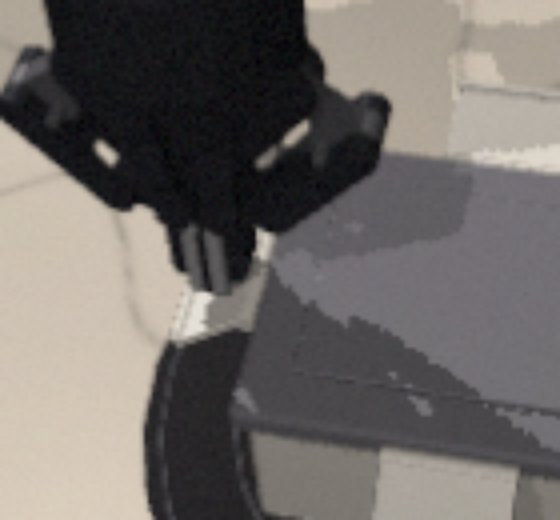

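The finger tips end at px (205,290) in the crop, higher than the projected TCP, and the near clip is still partly out. I'll measure the true tip height from depth.

Run:
```python
from h import *
st()
im,d=robot.read_camera('side');P,u,v=cloud('side',d)
for c in (196,200,204,208,211):
  print(c,[(r,box(P[(u==c)&(v==r)][0]),int(im[r,c].mean())) for r in (250,256,258,260,262,264,266,268) if ((u==c)&(v==r)).any()])
```

```text
6.675 [np.float64(0.1), np.float64(-92.5), np.float64(106.6)] 57.0 [-4.86463449  3.64177447  1.90750334] -0.0002212983721809796
196 [(250, [np.float64(-10.4), np.float64(-97.6), np.float64(161.5)], 82), (256, [np.float64(-10.4), np.float64(-99.2), np.float64(147.4)], 60), (258, [np.float64(-5.8), np.float64(-101.9), np.float64(135.6)], 113), (260, [np.float64(78.1), np.float64(-140.9), np.float64(2.8)], 168), (262, [np.float64(0.0), np.float64(-105.7), np.float64(116.7)], 206), (264, [np.float64(-4.1), np.float64(-104.4), np.float64(117.9)], 216), (266, [np.float64(-8.1), np.float64(-103.1), np.float64(119.1)], 200), (268, [np.float64(-10.7), np.float64(-102.4), np.float64(118.0)], 178)]
200 [(250, [np.float64(-9.9), np.float64(-92.1), np.float64(162.2)], 19), (256, [np.float64(-10.5), np.float64(-93.4), np.float64(149.0)], 43), (258, [np.float64(-10.3), np.float64(-94.0), np.float64(143.9)], 54), (260, [np.float64(-10.8), np.float64(-94.2), np.float64(139.9)], 69), (262, [np.float64(-10.7), np.float64(-94.8), np.float64(134.7)], 107), (264, [np.float64(-5.0), np.float64(-97.8), np.f
[... 1156 characters left out ...]
 [np.float64(-15.0), np.float64(-82.2), np.float64(134.5)], 123), (268, [np.float64(-18.9), np.float64(-81.1), np.float64(135.7)], 125)]
211 [(250, [np.float64(-2.6), np.float64(-79.4), np.float64(155.6)], 8), (256, [np.float64(-5.6), np.float64(-79.4), np.float64(145.8)], 21), (258, [np.float64(-6.7), np.float64(-79.4), np.float64(142.7)], 29), (260, [np.float64(-4.7), np.float64(-80.6), np.float64(134.8)], 103), (262, [np.float64(-9.4), np.float64(-79.2), np.float64(136.9)], 129), (264, [np.float64(-12.7), np.float64(-78.3), np.float64(137.1)], 126), (266, [np.float64(-15.1), np.float64(-77.8), np.float64(135.9)], 134), (268, [np.float64(-18.8), np.float64(-76.8), np.float64(136.8)], 136)]
```

View pics/w.png

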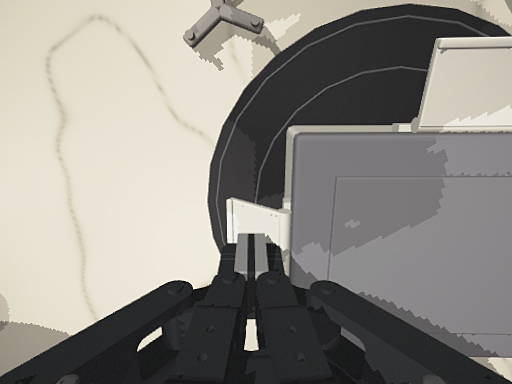

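Crop of the wrist view: tapered finger tips at px (250,240) resting on the near clip at (250,215). The fingers seem to end above the TCP or to taper, so I lift clear and measure their profile.

>>> step_arm --deltas '[{"x": 0, "y": -0.02, "z": -0.03, "ax": 0, "ay": 0, "az": 0, "fingers": 0}, {"x": 0, "y": -0.04, "z": -0.08, "ax": 0, "ay": 0, "az": 0, "fingers": 0}, {"x": 0, "y": -0.04, "z": -0.08, "ax": 0, "ay": 0, "az": 0, "fingers": 0}, {"x": 0, "y": -0.04, "z": -0.08, "ax": 0, "ay": 0, "az": 0, "fingers": 0}]'

```text
clock: 7.22
position: [0.4333, -0.0144, 0.1871]
orientation: [2.76, 1.498, 0.001]
ft_force: [0.0, -0.4, 0.3]
finger_gap: 0.0002
grasp_force: 0.0
```

Run:
```python
from h import *
st()
im,d=robot.read_camera('side');s=robot.sense();P,u,v=cloud('side',d)
T=(P-s['position'])@R.from_rotvec(s['orientation']).as_matrix()*1000
for lo in range(-70,12,4):
    m=(abs(T[:,0])<50)&(abs(T[:,1])<30)&(T[:,2]>=lo)&(T[:,2]<lo+4)
    if m.sum()>2: print(lo,m.sum(),'x',T[m,0].min().round(1),T[m,0].max().round(1),'y',T[m,1].min().round(1),T[m,1].max().round(1))
for t in ['near','right']:
    r=robot.mark_of('side',f'clip_{t}_end');print(t,[(round(x['score'],2),box(c2w('side',x['point']))) for x in r[:2]])
B=np.array([[np.cos(th),np.sin(th)],[np.sin(th),-np.cos(th)]])
P,u,v=cloud('top',robot.read_camera('top')[1])
q=(P[:,:2]-C)@B.T*1000;z=P[:,2]*1000
o=-q[:,1]-77
for lo in range(-8,36,4):
    m=(abs(q[:,0])<20)&(o>=lo)&(o<lo+4)&(z>55)&(z<150)
    if m.sum()>3: print(lo,np.percentile(z[m],[5,50,95]).round(0))
```

```text
7.225 [np.float64(0.2), np.float64(-130.9), np.float64(187.1)] 56.99 [ 0.04911374 -0.35745982  0.25843651] 0.00023409186219748072
-70 62 x -13.5 -5.0 y -27.1 23.0
-66 32 x -12.1 -5.1 y -10.8 15.1
-62 33 x -10.9 -2.9 y -5.7 13.5
-58 53 x -11.9 0.8 y -12.7 13.7
-54 53 x -11.2 4.7 y -12.8 13.7
-50 55 x -11.3 6.9 y -12.6 14.0
-46 50 x -11.1 6.1 y -12.5 13.9
-42 53 x -11.1 7.8 y -12.5 14.4
-38 48 x -10.8 6.1 y -12.1 13.8
-34 32 x -11.5 -4.7 y -11.9 11.9
-30 16 x -10.5 -3.7 y -9.4 6.9
near [(0.64, [np.float64(-1.4), np.float64(-102.4), np.float64(111.1)])]
right [(0.81, [np.float64(-90.8), np.float64(0.7), np.float64(110.4)])]
-8 [137. 138. 140.]
-4 [ 60. 135. 138.]
0 [ 61. 135. 137.]
4 [ 60. 133. 136.]
8 [ 60. 129. 132.]
12 [ 60. 126. 129.]
16 [ 61. 123. 125.]
20 [ 60. 120. 122.]
24 [ 60. 117. 119.]
28 [ 60.  61. 117.]
32 [58. 60. 62.]
```

The fingers in fact end about 27 mm behind the reported TCP, and both stalled contacts agree with that. I redo the near clip with this offset.

>>> step_arm --deltas '[{"x": 0, "y": 0.022, "z": 0.045, "ax": 0, "ay": 0, "az": 0, "fingers": 0}, {"x": 0, "y": 0.022, "z": 0.077, "ax": 0, "ay": 0, "az": 0, "fingers": 0}, {"x": 0, "y": 0.024, "z": 0.09, "ax": 0, "ay": 0, "az": 0, "fingers": 0}, {"x": 0, "y": 0.028, "z": 0.0955, "ax": 0, "ay": 0, "az": 0, "fingers": 0}, {"x": 0, "y": 0.032, "z": 0.0985, "ax": 0, "ay": 0, "az": 0, "fingers": 0}, {"x": 0, "y": 0.036, "z": 0.1, "ax": 0, "ay": 0, "az": 0, "fingers": 0}, {"x": 0, "y": 0.036, "z": 0.1, "ax": 0, "ay": 0, "az": 0, "fingers": 0}, {"x": 0, "y": 0.036, "z": 0.1, "ax": 0, "ay": 0, "az": 0, "fingers": 0}]'

```text
clock: 8.43
position: [0.4628, -0.0335, 0.0871]
orientation: [-2.76, -1.499, 0.0]
ft_force: [-2.9, 2.6, -2.0]
finger_gap: -0.0002
grasp_force: 1.9
```

>>> step_arm --deltas '[{"x": 0, "y": 0.002, "z": 0, "ax": 0, "ay": 0, "az": 0, "fingers": 0}, {"x": 0, "y": 0.002, "z": 0, "ax": 0, "ay": 0, "az": 0, "fingers": 0}]'

```text
clock: 8.68
position: [0.4641, -0.0343, 0.0867]
orientation: [-2.76, -1.498, 0.001]
ft_force: [-3.9, 2.7, -2.6]
finger_gap: -0.0
grasp_force: 2.4
```

```bash
cat >> h.py <<'E'
B=np.array([[np.cos(th),np.sin(th)],[np.sin(th),-np.cos(th)]])
def marks(*ts):
    for cam in ['side','top']:
        robot.read_camera(cam)
        for t in ts:
            r=robot.mark_of(cam,f'clip_{t}_end');print(cam,t,[(round(x['score'],2),[int(k) for k in box(c2w(cam,x['point']))]) for x in r[:2]])
E
python3 - <<'E'
from h import *
st();marks('near')
E
```

```text
8.675 [np.float64(0.2), np.float64(-94.2), np.float64(86.7)] 57.0 [-3.86278722  2.68485236 -2.60503681] -2.0033986495277518e-05
side near [(0.39, [0, -76, 98])]
top near [(0.68, [96, 1, 136])]
```

Near clip reads as vertical. One more small press, then over to the right clip.

>>> step_arm --deltas '[{"x": 0, "y": 0.0015, "z": 0, "ax": 0, "ay": 0, "az": 0, "fingers": 0}, {"x": 0, "y": 0.0015, "z": 0, "ax": 0, "ay": 0, "az": 0, "fingers": 0}]'

```text
clock: 9.12
position: [0.4642, -0.0345, 0.0865]
orientation: [-2.757, -1.497, 0.004]
ft_force: [-7.4, 5.6, 0.4]
finger_gap: -0.0002
grasp_force: 5.0
```

>>> step_arm --deltas '[{"x": 0, "y": -0.02, "z": 0, "ax": 0, "ay": 0, "az": 0, "fingers": 0}, {"x": 0, "y": -0.025, "z": -0.04, "ax": 0, "ay": 0, "az": 0, "fingers": 0}, {"x": 0, "y": -0.02, "z": -0.085, "ax": 0, "ay": 0, "az": 0, "fingers": 0}, {"x": -0.04, "y": 0.015, "z": -0.085, "ax": 0, "ay": 0, "az": 0, "fingers": 0}, {"x": -0.07, "y": 0.05, "z": -0.085, "ax": 0, "ay": 0, "az": 0, "fingers": 0}, {"x": -0.092, "y": 0.0915, "z": -0.085, "ax": 0, "ay": 0, "az": 0, "fingers": 0}, {"x": -0.092, "y": 0.0915, "z": -0.085, "ax": 0, "ay": 0, "az": 0, "fingers": 0}]'

```text
clock: 10.0
position: [0.4949, -0.1664, 0.1736]
orientation: [2.759, 1.492, 0.003]
ft_force: [-0.1, -0.4, 0.6]
finger_gap: 0.0003
grasp_force: 0.0
```

>>> step_arm --deltas '[{"x": 0, "y": 0, "z": 0.04, "ax": 0, "ay": 0, "az": 0, "fingers": 0}, {"x": 0, "y": 0, "z": 0.062, "ax": 0, "ay": 0, "az": 0, "fingers": 0}, {"x": 0.002, "y": 0, "z": 0.075, "ax": 0, "ay": 0, "az": 0, "fingers": 0}, {"x": 0.0065, "y": 0, "z": 0.081, "ax": 0, "ay": 0, "az": 0, "fingers": 0}, {"x": 0.0105, "y": 0, "z": 0.084, "ax": 0, "ay": 0, "az": 0, "fingers": 0}, {"x": 0.0145, "y": 0, "z": 0.085, "ax": 0, "ay": 0, "az": 0, "fingers": 0}, {"x": 0.0165, "y": 0, "z": 0.085, "ax": 0, "ay": 0, "az": 0, "fingers": 0}, {"x": 0.0165, "y": 0, "z": 0.085, "ax": 0, "ay": 0, "az": 0, "fingers": 0}]'

```text
clock: 11.0
position: [0.5011, -0.1499, 0.0873]
orientation: [2.759, 1.499, -0.004]
ft_force: [-4.5, -5.9, -0.5]
finger_gap: 0.0
grasp_force: 3.9
```

Run:
```python
from h import *
st();marks('near','right')
```

```text
11.0 [np.float64(-76.6), np.float64(-0.2), np.float64(87.3)] 57.03 [-4.50978023 -5.92610887 -0.50832388] 6.071423528473242e-06
side near [(0.57, [2, -74, 94])]
side right [(0.59, [-64, 2, 100])]
top near [(0.42, [0, -81, 97])]
top right [(0.54, [-57, 1, 95])]
```

Right and near clips are down. Now the far clip.

>>> step_arm --deltas '[{"x": -0.02, "y": 0, "z": 0, "ax": 0, "ay": 0, "az": 0, "fingers": 0}, {"x": -0.025, "y": 0, "z": -0.04, "ax": 0, "ay": 0, "az": 0, "fingers": 0}, {"x": -0.02, "y": 0.01, "z": -0.085, "ax": 0, "ay": 0, "az": 0, "fingers": 0}, {"x": 0.01, "y": 0.045, "z": -0.085, "ax": 0, "ay": 0, "az": 0, "fingers": 0}, {"x": 0.045, "y": 0.08, "z": -0.085, "ax": 0, "ay": 0, "az": 0, "fingers": 0}, {"x": 0.0755, "y": 0.11, "z": -0.085, "ax": 0, "ay": 0, "az": 0, "fingers": 0}, {"x": 0.0755, "y": 0.11, "z": -0.085, "ax": 0, "ay": 0, "az": 0, "fingers": 0}, {"x": 0.0755, "y": 0.11, "z": -0.085, "ax": 0, "ay": 0, "az": 0, "fingers": 0}]'

```text
clock: 12.3
position: [0.635, -0.1451, 0.1723]
orientation: [2.761, 1.499, 0.001]
ft_force: [-0.9, -0.3, 0.1]
finger_gap: -0.0001
grasp_force: 0.0
```

>>> step_arm --deltas '[{"x": 0, "y": 0, "z": 0.04, "ax": 0, "ay": 0, "az": 0, "fingers": 0}, {"x": 0, "y": 0, "z": 0.056, "ax": 0, "ay": 0, "az": 0, "fingers": 0}, {"x": 0, "y": 0, "z": 0.063, "ax": 0, "ay": 0, "az": 0, "fingers": 0}, {"x": 0, "y": 0, "z": 0.07, "ax": 0, "ay": 0, "az": 0, "fingers": 0}, {"x": 0, "y": -0.002, "z": 0.077, "ax": 0, "ay": 0, "az": 0, "fingers": 0}, {"x": 0, "y": -0.0065, "z": 0.0825, "ax": 0, "ay": 0, "az": 0, "fingers": 0}, {"x": 0, "y": -0.011, "z": 0.0855, "ax": 0, "ay": 0, "az": 0, "fingers": 0}, {"x": 0, "y": -0.0145, "z": 0.087, "ax": 0, "ay": 0, "az": 0, "fingers": 0}, {"x": 0, "y": -0.017, "z": 0.087, "ax": 0, "ay": 0, "az": 0, "fingers": 0}, {"x": 0, "y": -0.017, "z": 0.087, "ax": 0, "ay": 0, "az": 0, "fingers": 0}]'

```text
clock: 13.55
position: [0.6233, -0.1377, 0.0852]
orientation: [2.756, 1.495, 0.007]
ft_force: [12.1, -6.1, -9.6]
finger_gap: -0.0003
grasp_force: 7.1
```

>>> step_arm --deltas '[{"x": 0, "y": -0.0015, "z": 0, "ax": 0, "ay": 0, "az": 0, "fingers": 0}, {"x": 0, "y": -0.0015, "z": 0, "ax": 0, "ay": 0, "az": 0, "fingers": 0}]'

```text
clock: 13.8
position: [0.6233, -0.1377, 0.0853]
orientation: [2.753, 1.493, 0.01]
ft_force: [17.6, -8.6, -12.7]
finger_gap: -0.0004
grasp_force: 9.7
```

Run:
```python
from h import *
st();marks('far','right')
```

```text
13.8 [np.float64(0.2), np.float64(95.7), np.float64(85.3)] 56.95 [ 17.64357186  -8.61080355 -12.70955023] -0.00041011385198641396
side far [(0.58, [0, 79, 101])]
side right [(0.58, [-63, 1, 101]), (0.18, [97, 1, 142])]
top far [(0.59, [-1, 77, 100])]
top right []
```

Far clip is down and at its stop. Now the left clip.

>>> step_arm --deltas '[{"x": 0, "y": 0.02, "z": 0, "ax": 0, "ay": 0, "az": 0, "fingers": 0}, {"x": 0, "y": 0.025, "z": -0.04, "ax": 0, "ay": 0, "az": 0, "fingers": 0}, {"x": 0.01, "y": 0.02, "z": -0.087, "ax": 0, "ay": 0, "az": 0, "fingers": 0}, {"x": 0.04, "y": -0.02, "z": -0.087, "ax": 0, "ay": 0, "az": 0, "fingers": 0}, {"x": 0.07, "y": -0.06, "z": -0.087, "ax": 0, "ay": 0, "az": 0, "fingers": 0}, {"x": 0.093, "y": -0.0915, "z": -0.087, "ax": 0, "ay": 0, "az": 0, "fingers": 0}, {"x": 0.093, "y": -0.0915, "z": -0.087, "ax": 0, "ay": 0, "az": 0, "fingers": 0}, {"x": 0.093, "y": -0.0915, "z": -0.087, "ax": 0, "ay": 0, "az": 0, "fingers": 0}]'

```text
clock: 15.1
position: [0.5931, -0.0076, 0.172]
orientation: [-2.761, -1.499, 0.001]
ft_force: [1.1, 0.1, 0.7]
finger_gap: -0.0002
grasp_force: 0.0
```

>>> step_arm --deltas '[{"x": 0, "y": 0, "z": 0.04, "ax": 0, "ay": 0, "az": 0, "fingers": 0}, {"x": 0, "y": 0, "z": 0.056, "ax": 0, "ay": 0, "az": 0, "fingers": 0}, {"x": 0, "y": 0, "z": 0.063, "ax": 0, "ay": 0, "az": 0, "fingers": 0}, {"x": 0, "y": 0, "z": 0.07, "ax": 0, "ay": 0, "az": 0, "fingers": 0}, {"x": -0.002, "y": 0, "z": 0.077, "ax": 0, "ay": 0, "az": 0, "fingers": 0}, {"x": -0.0065, "y": 0, "z": 0.0825, "ax": 0, "ay": 0, "az": 0, "fingers": 0}, {"x": -0.011, "y": 0, "z": 0.0855, "ax": 0, "ay": 0, "az": 0, "fingers": 0}, {"x": -0.0145, "y": 0, "z": 0.087, "ax": 0, "ay": 0, "az": 0, "fingers": 0}, {"x": -0.0165, "y": 0, "z": 0.087, "ax": 0, "ay": 0, "az": 0, "fingers": 0}, {"x": -0.0165, "y": 0, "z": 0.087, "ax": 0, "ay": 0, "az": 0, "fingers": 0}]'

```text
clock: 16.35
position: [0.5847, -0.0206, 0.0849]
orientation: [-2.761, -1.498, -0.003]
ft_force: [3.8, 3.9, -2.5]
finger_gap: 0.0002
grasp_force: 2.5
```

Run:
```python
from h import *
st();marks('left','far')
```

```text
16.35 [np.float64(77.4), np.float64(-0.5), np.float64(84.9)] 56.98 [ 3.79079109  3.93954681 -2.47821776] 0.00018718591680302426
side left [(0.49, [61, -2, 102])]
side far [(0.53, [0, 80, 98])]
top left []
top far []
```

Pressing slightly further, then retreating out, up and away.

>>> step_arm --deltas '[{"x": -0.002, "y": 0, "z": 0, "ax": 0, "ay": 0, "az": 0, "fingers": 0}, {"x": -0.002, "y": 0, "z": 0, "ax": 0, "ay": 0, "az": 0, "fingers": 0}]'

```text
clock: 16.9
position: [0.5848, -0.0206, 0.0849]
orientation: [-2.76, -1.498, -0.009]
ft_force: [8.6, 9.0, -5.2]
finger_gap: -0.0
grasp_force: 6.2
```

>>> step_arm --deltas '[{"x": 0.02, "y": 0, "z": 0, "ax": 0, "ay": 0, "az": 0, "fingers": 0}, {"x": 0.025, "y": 0, "z": -0.04, "ax": 0, "ay": 0, "az": 0, "fingers": 0}, {"x": 0.03, "y": 0, "z": -0.09, "ax": 0, "ay": 0, "az": 0, "fingers": 0}, {"x": 0.06, "y": -0.04, "z": -0.11, "ax": 0, "ay": 0, "az": 0, "fingers": 0}, {"x": 0.09, "y": -0.08, "z": -0.11, "ax": 0, "ay": 0, "az": 0, "fingers": 0}, {"x": 0.12, "y": -0.12, "z": -0.11, "ax": 0, "ay": 0, "az": 0, "fingers": 0}, {"x": 0.15, "y": -0.15, "z": -0.11, "ax": 0, "ay": 0, "az": 0, "fingers": 0}, {"x": 0.15, "y": -0.15, "z": -0.11, "ax": 0, "ay": 0, "az": 0, "fingers": 0}, {"x": 0.15, "y": -0.15, "z": -0.11, "ax": 0, "ay": 0, "az": 0, "fingers": 0}]'

```text
clock: 18.02
position: [0.5392, 0.1844, 0.1949]
orientation: [2.76, 1.499, -0.002]
ft_force: [-0.1, -0.2, 0.0]
finger_gap: -0.0004
grasp_force: 0.0
```

Run:
```python
from h import *
st();marks('near','left','far','right')
P,u,v=cloud('top',robot.read_camera('top')[1]);im=robot.read_camera('side')[0]
q=(P[:,:2]-C)@B.T*1000;z=P[:,2]*1000
for n,o,w in [('right',-q[:,0]-62,q[:,1]),('near',-q[:,1]-77,q[:,0]),('left',q[:,0]-62,q[:,1]),('far',q[:,1]-77,q[:,0])]:
    m=(abs(w)<20)&(z>85)&(z<130)&(o>0)&(o<40); print(n,m.sum(),o[m].max().round(1) if m.any() else None)
t=robot.read_camera('top')[0]
cv2.imwrite('pics/g.png',np.hstack([cv2.resize(im[190:350,170:370,::-1],(400,320)),cv2.resize(t[150:290,240:415,::-1],(400,320))]))
```

```text
18.025 [np.float64(224.5), np.float64(-150.3), np.float64(194.9)] 57.02 [-0.05109741 -0.21024601  0.00204438] -0.00037201896305350977
side near [(0.64, [0, -75, 97])]
side left [(0.52, [63, 0, 101])]
side far [(0.63, [-3, 81, 98])]
side right [(0.93, [-65, 0, 99])]
top near [(0.48, [-3, -79, 97])]
top left [(0.69, [63, 0, 99])]
top far [(0.6, [0, 76, 100])]
top right [(0.55, [-57, 3, 100])]
right 0 None
near 30 6.3
left 33 5.9
far 0 None
```

View pics/g.png

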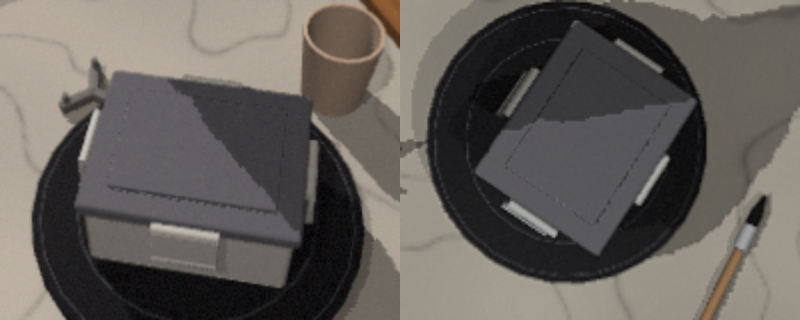

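All four clips hang flat: in the top view only thin white edges show, at px (520,92), (638,55), (652,180) and (530,218). The arm is clear of the box.

```bash
python3 -c "
from rig import robot
print(robot.finish_job())"
```

```text
the job is handed in; nothing more can be done
None
```

All four clips are flipped down flat against the box, the arm is clear, and the job was handed in at about 18 s; the hand-in returned no verdict.

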